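# Vent the filter jug with its bayonet cap at half turn

### The job

Slide the filter jug's hatch open until its leading edge is level with the green line, then put the blue bayonet cap down into the uncovered port with its grip bar in line with the white marks, fully home. Turn the cap clockwise (seen from above) until the bar points at the amber half-way marks, stopping before the catch clicks at the red marks; a spring turns it back, so finish still gripping the cap and holding it at the amber marks. Leave the teapot, the cups, the spoon and the tea tin where they stand.

Things in the scene. Friction and masses are not known exactly. Their poses are not given: they have to be found in the camera images.
- jug: Grey filter jug, fixed, 130 mm wide (its x), 250 mm long (its y, -115 to +135 mm; handle beyond +y to +200 mm, spout to -140 mm). Origin on the counter, z up; flat deck top at z 170 mm. Guide rails along y at x = +-51 mm (8 mm wide, 7 mm high). A green line runs across deck and rails at y = +90 mm.
- port (a point): Centre of the bayonet port at deck-top height (jug x 0, y -50, z 170 mm). Hole of radius 27.5 mm through an 8 mm thick deck, with two entry slots at jug +x and -x, 14 mm wide, reaching to radius 37.5 mm. Below the deck the cap's pins can turn only clockwise seen from above. White marks along jug +-y, 39 to 46 mm from the centre: the bar's direction for insertion.
- hatch (a joint): Slide of the flat hatch plate (90 x 90 x 4 mm, top 6 mm above the deck) that covers the port, in m: 0 = centred over the port, grows as it slides towards jug +y, ends at 0.120. At 0.095 its leading (+y) edge is level with the green line and the port is clear. Friction about 1.5 N, stays where left.
- hatch_grip (a point): Top centre of the hatch's upright grip fin, 44 mm along jug x, 14 mm thick along jug y, 26 mm tall (its top is 32 mm above the deck). Moves with the hatch.
- cap: Bayonet cap, loose, upright on the counter, about 0.12 kg. Origin: centre of the stem's underside. White stem radius 25 mm up to z 26 mm (foot tapers to 20.5), blue flange radius 37 mm, z 26 to 31 mm. Two steel pins, 7 mm thick, along cap +y and -y to radius 34 mm at z 12 mm. Fits either way round. Fully home, the flange lies on the deck: origin 26 mm below the deck top.
- cap_grip (a point): Top centre of the cap's blue grip bar: 62 mm along cap x, 15 mm thick along cap y, from 31 to 59 mm above the cap's underside. Once home the cap turns clockwise; from about 0.15 rad on a return spring resists, about 0.13 N m at half turn, and turns it back if let go.
- teapot: White ceramic teapot about 190 mm long over the spout and 120 mm tall, origin under its belly. Leave alone.
- cup_a: Brown stoneware cup, 72 mm across, 70 mm tall, origin under its centre. Leave alone.
- cup_b: Slate stoneware cup, same size. Leave alone.
- spoon: Steel spoon, 170 mm long, lying on the counter. Leave alone.
- tea_tin: Green tea tin, 70 mm across, 110 mm tall, origin under its centre. Leave alone.
- amber (a point): One of the two amber half-turn marks on the deck (the other faces it across the port), 42 mm from the port centre, 0.57 rad (33 deg) clockwise of the white mark at jug +y. Red lock marks lie 1.14 rad (65 deg) clockwise of white: there a pin snaps past a sprung ball, which it begins to meet at about 1.0 rad.
Not all that is in view belongs to the job. Several things look just like the cap: the one meant starts farthest from the robot's base.

How it is judged:
On the way, in this order (a step that is already met when the one before it is completed fails the run):
1. hatch slid open to the green line, cap not yet in the port (value of joint hatch between 0.086 and 0.104 m and horizontal distance between cap and port above 0.05 m), for 0.2 s.
2. cap dropped fully home through the slots (horizontal distance between cap and port below 0.005 m and z of cap in the frame of jug below 0.147 m and angle between the x axis of cap and the y axis of jug, either way round below 0.35 rad), for 0.1 s.
At the end, for the whole second after the job is handed in: Hatch within 9 mm of the green line; cap fully home in the port (axis within 5 mm, flange within 3 mm of the deck, tilt under 0.08 rad), its bar 0.57 rad clockwise from white (within 0.15), still, and gripped with more than 2 N (value of joint hatch between 0.086 and 0.104 m and horizontal distance between cap and port below 0.005 m and z of cap in the frame of jug below 0.147 m and angle between cap's own z axis and vertical below 0.08 rad and angle between the x axis of cap and the y axis of jug, either way round between 0.42 and 0.72 rad and angular speed of cap below 0.15 rad/s and contact force between the fingers and cap above 2 N); the arm keeps its last pose, push and grip.
It fails at once if the cap is turned on into the lock catch (horizontal distance between cap and port below 0.01 m and z of cap in the frame of jug below 0.15 m and angle between the x axis of cap and the y axis of jug, either way round above 1 rad).
It fails at once if a bystander is shifted by more than 30 mm (distance of any of teapot, cup_a, cup_b, spoon, tea_tin from where it was at the start of the episode above 0.03 m).
It also fails if it takes over 64 s, if anything falls off the work surface, if the arm or the gripper's body presses on something with over 40 N, if the wrist force passes 120 N, or if a joint passes its speed limit or range.

### The arm

A 6-joint arm with a two-finger parallel gripper is mounted at the origin on the work surface. World frame = base frame: x ahead of the robot, y to its left, z up, the work surface at z = 0. Lengths are in m, angles in rad, forces in N, time in s.
With the tool pointing down it reaches from about 0.25 to 0.8 m from the base axis. Payload 3.9 kg.
Tool frame: the origin (TCP) lies at the very end of the fingers, on their centre line; the grasp point (between the pads) lies 19 mm behind it (bot.pinch_z is the distance from the TCP to the grasp point, in m); z points along the fingers, y is the line along which they close (so a half turn about z gives the same grasp; the last joint's range is limited). The gripper opens to 85 mm and grips with 20 to 120 N. Pads are 22 mm wide; open, the fingers measure 114 mm over their backs; the gripper's body (76 mm by 85 mm) begins 54 mm behind the grasp point. The pads swing forward as they close: fully open they stand 13 mm farther back than shut.
Start: joints at [0, 0.26, -0.138, 1.173, 0, 1.571], TCP at [0.525, -0, 0.198] pointing down, gripper open.
Joint ranges: [-2.78, 2.78], [-0.83, 1.72], [-1.28, 1.37], [-1.9, 2.12], [-1.57, 1.48], [-3.14, 3.14]. Speed limits (rad/s): [2.57, 2.57, 3.14, 3.14, 3.14, 3.14].

### API

Orientations are given as a unit quaternion [w, x, y, z].
In Python, from workcell import bot gives the robot as it stands.
- The arm moves only by the shell command python3 -m pendant 'ROWS' [FORCE]. ROWS is JSON, a list of rows, each a list of 7 numbers: the shift along the tool's x, y, z in units of 0.3 m (1.0 is 0.3 m), then the turn, a rotation vector about the tool's x, y, z in units of pi/2 rad (1.0 is pi/2 rad), then the closure, from -1 (fully open) to 1 (shut). A call has 1 to 12 rows; each row is the pose to reach, as a shift and turn from the pose commanded when the call began, along the tool's axes at that moment; what a row does not reach only later rows make up. A row lasts 1/8 s, in which the tool goes at most 62.5 mm and 10.7 degrees, less where a joint would pass 70% of its speed; a pose out of reach is approached as far as the arm can. A call with a number of a shift or a turn outside -1 to 1 is refused whole. A call with a gripper value outside its range is refused whole. The fingers move at their own pace and stop on an object; FORCE is the grip in N (left out, the last holds). Time passes only in rows, so rows that repeat a pose let the fingers close. It gives the time, the measured TCP pose, the force, the opening and the grip force at its end, in the units of the state.
- bot.get_state(): the state, without advancing time (a new reading comes with each control period).
- bot.camera(name): name is "scene" or "side" or "wrist"; returns the picture (420x560x3 uint8, blue, green, red); there is no depth.
- bot.camera_info(name): a dict with "K" (3x3 intrinsics, pixels), "world_from_camera" (4x4, takes a point from camera to world coordinates). Camera axes: x right, y down, z forward; pixel columns grow to the right and rows downward; lengths in m; the calibration is good to about 2 mm. A picture is of the moment at which its call begins: read the wrist's pose just before it. camera_info takes no time and is no camera call; for the wrist camera it gives the pose at the moment of the call.
- bot.sign_off(): hands the job in; it is judged then, once.
The state is a dict: "time_s": time; "q": joint angles; "qvel": joint speeds; "effort": joint torques, N m; "ee_pos": TCP position; "ee_rot": TCP orientation; "force": force on the tool from outside, world axes, zero at the start; "wrist_torque": the same for the moment, N m; "gripper_width": finger opening in m; "gripper_force": force on a finger pad.
Only numpy, scipy, OpenCV 4.12 (cv2) and the standard library are available. Lean on these libraries where they do the work, as an engineer would, in place of code of your own. Each camera call takes 0.05 s, during which the arm holds its last target. There are 200 camera calls.

## Working session

There is one attempt and no reset: what is moved stays moved. The work goes in short steps, Python scripts to look and compute and a shell command to move; the robot and the scene stay as the last step left them, time stands still between calls to the robot, and variables do not carry over. Pictures are saved under pics/ and viewed, at most 10 in all, crops included, and the job is handed in when it is done.

```bash
mkdir -p pics
cat > h.py <<'E'
import numpy as np, cv2
from workcell import bot
def info(n):
    i=bot.camera_info(n); return np.array(i["K"]),np.array(i["world_from_camera"])
def ray(K,T,uv):
    d=T[:3,:3]@np.linalg.solve(K,[uv[0],uv[1],1.]); return T[:3,3],d/np.linalg.norm(d)
def onz(K,T,uv,z):
    o,d=ray(K,T,uv); return o+d*(z-o[2])/d[2]
def tri(*rays):
    A=0;b=0
    for o,d in rays:
        P=np.eye(3)-np.outer(d,d);A=A+P;b=b+P@o
    x=np.linalg.solve(A,b); return x,[np.linalg.norm((np.eye(3)-np.outer(d,d))@(x-o)) for o,d in rays]
def proj(K,T,p):
    c=T[:3,:3].T@(np.array(p)-T[:3,3]); q=K@c; return q[:2]/q[2]
E
python3 - <<'E'
from h import *
ims=[]
for n in("scene","side","wrist"):
    K,T=info(n); im=bot.camera(n); cv2.imwrite(f"pics/{n}0.png",im); print(n,K.round(1).tolist(),T.round(3).tolist())
s=bot.get_state();print(s)
E
```

```text
scene [[435.7, 0.0, 276.3], [0.0, 435.7, 207.6], [0.0, 0.0, 1.0]] [[-0.664, 0.536, -0.522, 1.115], [0.748, 0.495, -0.443, 0.534], [0.021, -0.684, -0.729, 1.017], [0.0, 0.0, 0.0, 1.0]]
side [[381.3, 0.0, 275.0], [0.0, 381.3, 209.3], [0.0, 0.0, 1.0]] [[-0.952, -0.185, 0.242, 0.228], [-0.305, 0.585, -0.751, 0.869], [-0.002, -0.789, -0.614, 0.834], [0.0, 0.0, 0.0, 1.0]]
wrist [[347.7, 0.0, 276.5], [0.0, 347.7, 208.3], [0.0, 0.0, 1.0]] [[1.0, 0.001, -0.002, 0.525], [0.001, -0.964, -0.266, 0.067], [-0.002, 0.266, -0.964, 0.373], [0.0, 0.0, 0.0, 1.0]]
{'time_s': 0.15, 'q': array([-6.37449490e-05,  2.60532566e-01, -1.39052048e-01,  1.17270345e+00,
       -2.65009757e-05,  1.57079595e+00]), 'qvel': array([-0.00135469, -0.00092322,  0.00513911,  0.00050207, -0.00118597,
       -0.00059603]), 'effort': array([-3.64596281e-05, -4.06005156e+01,  2.54166770e+01,  1.26235068e-02,
       -2.58195018e-05, -1.05726747e-05]), 'ee_pos': array([ 5.24436946e-01, -4.27956512e-05,  1.97664279e-01]), 'ee_rot': array([-5.18056008e-04,  7.07128983e-01,  7.07084186e-01, -5.36761206e-04]), 'force': array([0.38272192, 0.031872  , 0.20133336]), 'wrist_torque': array([ 0.00688586, -0.02341604, -0.0209147 ]), 'gripper_force': 0.0, 'gripper_width': 0.08550336592917691}
```

View pics/scene0.png

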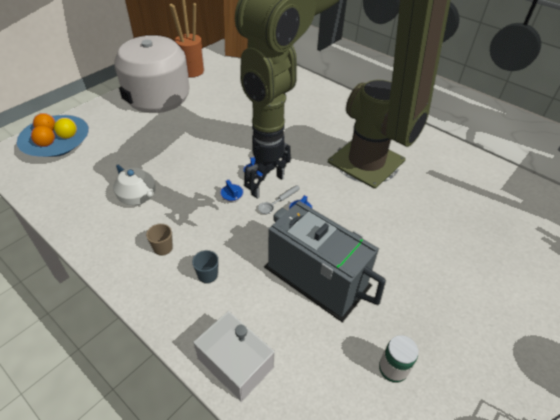

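View pics/side0.png

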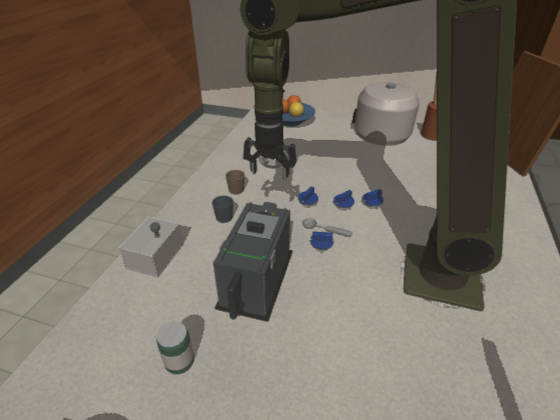

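The scene picture shows the jug (hatch fin near 320,231, green line near 350,254, handle at 372,287). The side picture shows the fin at (255,227), the green line at (245,254), and four blue caps at (308,197), (344,200), (373,198) and (321,241). I'll rank the caps by distance next.

```bash
cat >> h.py <<'E'
def blobs(im,lo,hi,amin=20):
    m=cv2.inRange(cv2.cvtColor(im,cv2.COLOR_BGR2HSV),np.array(lo),np.array(hi))
    n,l,st,c=cv2.connectedComponentsWithStats(m)
    return [(c[i],st[i],l==i) for i in range(1,n) if st[i][4]>=amin]
BLUE=((108,140,50),(128,255,255)); GREEN=((50,120,80),(75,255,255))
E
python3 - <<'E'
from h import *
for n in("scene","side","wrist"):
    K,T=info(n); im=cv2.imread(f"pics/{n}0.png")
    for c,s,_ in blobs(im,*BLUE):
        p=onz(K,T,c,.035); print(n,c.round(1),s,p.round(3),np.hypot(*p[:2]).round(3))
    for c,s,m in blobs(im,*GREEN,10):
        ys,xs=np.where(m);i=xs.argmin();j=xs.argmax()
        print('green',n,c.round(1),s,[onz(K,T,(xs[k],ys[k]),.173).round(3) for k in(i,j)])
a=cv2.resize(cv2.imread("pics/side0.png")[170:320,200:400],None,fx=4,fy=4,interpolation=3)
cv2.imwrite("pics/c1.png",a)
E
```

```text
scene [252.2 161.4] [248 157   8  10  40] [ 0.306 -0.267  0.035] 0.407
scene [259.1 172.9] [256 170   7   6  29] [ 0.333 -0.211  0.035] 0.394
scene [231.1 191.2] [221 181  21  20 235] [ 0.457 -0.217  0.035] 0.506
scene [305.  200.9] [300 196  11  11  43] [ 0.33  -0.016  0.035] 0.33
green scene [349.3 254.2] [337 239  26  29  80] [array([0.553, 0.251, 0.173]), array([0.449, 0.252, 0.173])]
side [304.9 193. ] [299 187  15  14  52] [ 0.469 -0.233  0.035] 0.524
side [342.4 194.8] [334 191  17  11  43] [ 0.338 -0.263  0.035] 0.428
side [371.9 192.7] [367 191  11   5  27] [ 0.239 -0.307  0.035] 0.389
side [311.8 198.8] [304 194  14   9  65] [ 0.437 -0.206  0.035] 0.483
side [347.3 202.1] [339 197  15   9  70] [ 0.314 -0.224  0.035] 0.386
side [373.7 201.6] [366 198  14   7  54] [ 0.227 -0.255  0.035] 0.341
side [317.4 233.1] [313 232  11   3  29] [ 0.378 -0.033  0.035] 0.379
side [319.4 243.6] [311 241  20   7  60] [0.361 0.013 0.035] 0.362
green side [244.9 255. ] [228 252  34   7  35] [array([0.547, 0.259, 0.173]), array([0.462, 0.253, 0.173])]
wrist [111.4 191.5] [  68  156   83   71 3995] [ 0.36  -0.01   0.035] 0.36
wrist [213.7 355.6] [ 187  337   62   42 1526] [ 0.453 -0.201  0.035] 0.496
wrist [ 59.7 411.3] [ 48 401  21  19 291] [ 0.263 -0.281  0.035] 0.385
```

View pics/c1.png

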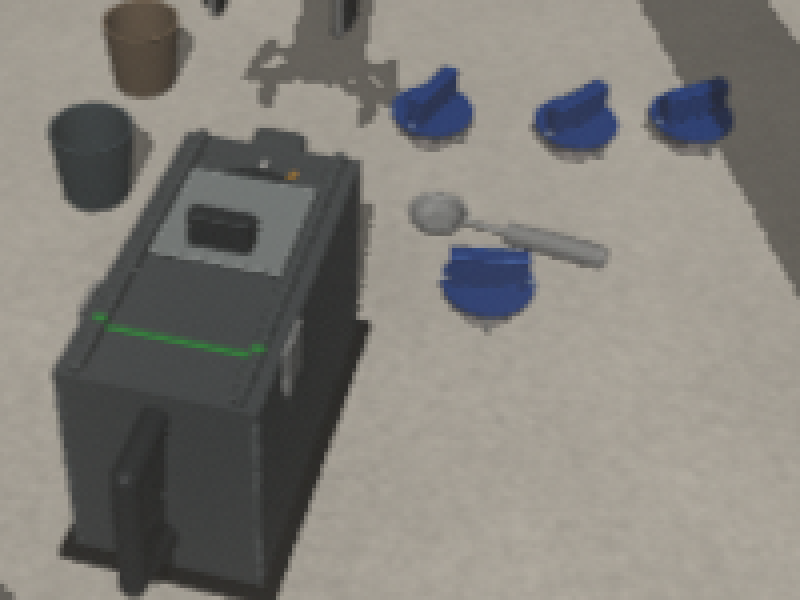

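View pics/wrist0.png

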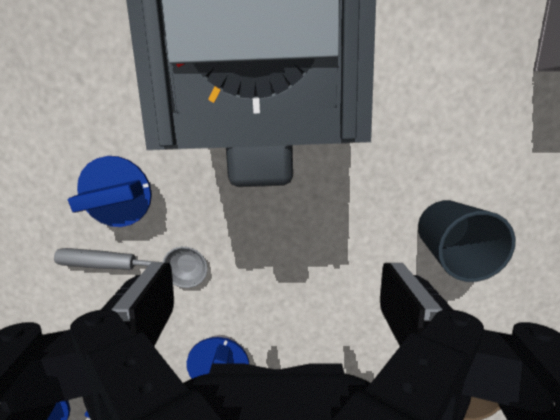

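Cap candidates by side-view pixel, with rough distance from the base:

| Side pixel | Distance |
|---|---|
| (308,197) | about 0.50 m |
| (344,200) | about 0.40 m |
| (373,198) | about 0.35 m |
| (321,241) | about 0.36 m |

The crop confirms four lookalikes. The one meant is at (308,197), scene (231,191), wrist (213,356), because it is the farthest. The crop also shows the jug with the hatch fin. The wrist picture shows the white mark at (256,105) and the amber mark at (214,94). Next I'll look at the jug from above.

```bash
python3 -m pendant '[[0.2,0,-0.15,0,0,0,-1],[0.4,0,-0.3,0,0,0,-1],[0.4,0,-0.4,0,0,0,-1],[0.4,0,-0.4,0,0,0,-1],[0.4,0,-0.4,0,0,0,-1]]'
python3 - <<'E'
from h import *
np.save("wA.npy",info("wrist")[1]); cv2.imwrite("pics/wA.png",bot.camera("wrist"))
E
python3 -m pendant '[[0.2,0,0,0,0,0,-1],[0.3,0,0,0,0,0,-1],[0.3,0,0,0,0,0,-1],[0.3,0,0,0,0,0,-1]]'
python3 - <<'E'
from h import *
np.save("wB.npy",info("wrist")[1]); cv2.imwrite("pics/wB.png",bot.camera("wrist"))
cv2.imwrite("pics/wAB.png",np.hstack([cv2.imread(f"pics/w{k}.png")[:,80:480] for k in "AB"]))
E
```

```text
time_s: 0.78
ee_pos: [0.5247, 0.1199, 0.3176]
ee_rot: [-0.0, 0.707, 0.707, -0.0]
force: [-0.4, 0.1, 0.6]
gripper_width: 0.0851
gripper_force: 0.0
time_s: 1.32
ee_pos: [0.5245, 0.2088, 0.3172]
ee_rot: [-0.0, 0.707, 0.707, -0.001]
force: [0.1, -0.5, -0.2]
gripper_width: 0.0855
gripper_force: 0.0
```

View pics/wAB.png

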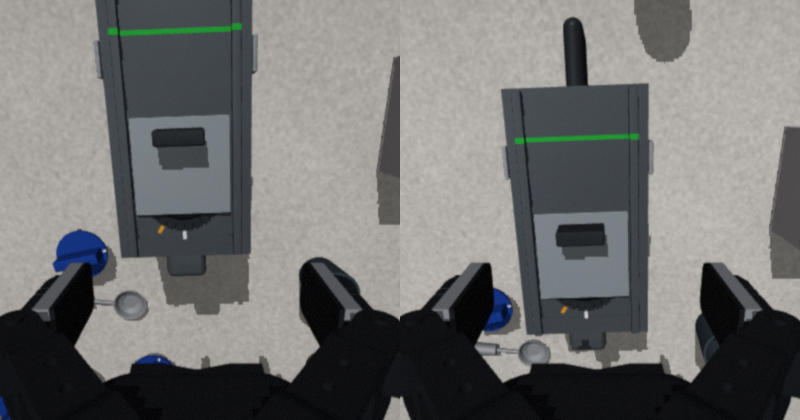

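The pair shows, with offset 80 in full-image columns:
- **Hatch plate:** about (180,165) in A and (582,255) in B.
- **Fin:** (178,137) in A and (580,235) in B.
- **Green line:** present in both views.
- **White mark:** (184,235) in A and (586,314) in B.

I'll triangulate these.

Run:
```python
from h import *
K,_=info("wrist"); F={}
for k,seed in(("A",(290,195)),("B",(220,285))):
    T=np.load(f"w{k}.npy"); im=cv2.imread(f"pics/w{k}.png"); f={}
    c,s,m=max(blobs(im,*GREEN),key=lambda b:b[1][4])
    ys,xs=np.where(m); x0,x1=xs.min(),xs.max()
    f['gL']=(x0,ys[xs<x0+3].mean()); f['gR']=(x1+.0,ys[xs>x1-3].mean()); f['gC']=c
    mask=np.zeros((im.shape[0]+2,im.shape[1]+2),np.uint8)
    g=cv2.GaussianBlur(im,(3,3),0)
    cv2.floodFill(g,mask,seed,0,(14,)*3,(14,)*3,cv2.FLOODFILL_FIXED_RANGE|cv2.FLOODFILL_MASK_ONLY|4|(255<<8))
    m=mask[1:-1,1:-1]; cs,_=cv2.findContours(m,0,2); cc=max(cs,key=cv2.contourArea)
    h=cv2.convexHull(cc); ap=cv2.approxPolyN(h,4,ensure_convex=True).reshape(-1,2).astype(float)
    ap=ap[np.argsort(ap[:,1])]; ap=np.vstack([ap[:2][np.argsort(ap[:2,0])],ap[2:][np.argsort(ap[2:,0])]])
    for i,n in enumerate(("hTL","hTR","hBL","hBR")): f[n]=ap[i]
    # fin: dark inside hatch hull
    hm=np.zeros(m.shape,np.uint8); cv2.fillConvexPoly(hm,h,255); hm=cv2.erode(hm,np.ones((7,7)))
    gr=im.max(2); d=((hm>0)&(gr<45)).astype(np.uint8)
    n,l,st,ce=cv2.connectedComponentsWithStats(d); i=1+st[1:,4].argmax()
    print(k,'hatch',ap.tolist(),'fin',st[i],ce[i].round(1))
    # white mark
    w=cv2.inRange(im,(150,150,150),(255,255,255)); n,l,st,ce=cv2.connectedComponentsWithStats(w)
    for i in range(1,n):
        if 255<ce[i][0]<275 and 220<ce[i][1]<325 and st[i,4]<100: print('white',st[i],ce[i]); f['w']=ce[i]
    F[k]=f
    cv2.imwrite(f"pics/f{k}.png",cv2.resize(im[100:300,180:340],None,fx=4,fy=4))
for n in F['A']:
    if n in F['B']:
        x,r=tri(*[ray(K,np.load(f"w{k}.npy"),F[k][n]) for k in"AB"]); print(n,x.round(4),np.round(r,4), [onz(K,np.load(f"w{k}.npy"),F[k][n],.176).round(4) for k in "AB"])
a=cv2.resize(cv2.imread("pics/wA.png")[100:250,200:340],None,fx=2.8,fy=4); b=cv2.resize(cv2.imread("pics/wB.png")[190:340,200:340],None,fx=2.8,fy=4)
cv2.imwrite("pics/fins.png",np.hstack([a,b]))
```

```text
A hatch [[208.0, 118.0], [308.0, 114.0], [216.0, 214.0], [309.0, 211.0]] fin [233 128  52  19 567] [258.  139.2]
white [263 231   4   8  24] [264.29166667 234.83333333]
B hatch [[213.0, 214.0], [307.0, 210.0], [221.0, 298.0], [308.0, 295.0]] fin [237 224  48  22 839] [260.5 235. ]
white [265 312   3   6  18] [266.  314.5]
gL [0.4601 0.2511 0.1723] [0.0004 0.0004] [array([0.4613, 0.2503, 0.176 ]), array([0.4604, 0.2514, 0.176 ])]
gR [0.5614 0.2549 0.1776] [0. 0.] [array([0.5616, 0.2553, 0.176 ]), array([0.5616, 0.2548, 0.176 ])]
gC [0.5123 0.2531 0.1712] [0. 0.] [array([0.5125, 0.2521, 0.176 ]), array([0.5125, 0.2535, 0.176 ])]
hTL [0.4639 0.1816 0.1741] [0.0001 0.0001] [array([0.4644, 0.1816, 0.176 ]), array([0.4642, 0.1821, 0.176 ])]
hTR [0.5533 0.1851 0.1722] [0.0004 0.0004] [array([0.5526, 0.1851, 0.176 ]), array([0.5534, 0.1861, 0.176 ])]
hBL [0.4679 0.0936 0.1772] [0.0003 0.0003] [array([0.4674, 0.0932, 0.176 ]), array([0.4679, 0.0929, 0.176 ])]
hBR [0.5562 0.0961 0.1754] [0.0003 0.0003] [array([0.5558, 0.0963, 0.176 ]), array([0.5565, 0.0965, 0.176 ])]
w [0.5132 0.0702 0.1701] [0.0002 0.0002] [array([0.5132, 0.0723, 0.176 ]), array([0.5136, 0.074 , 0.176 ])]
```

View pics/fins.png

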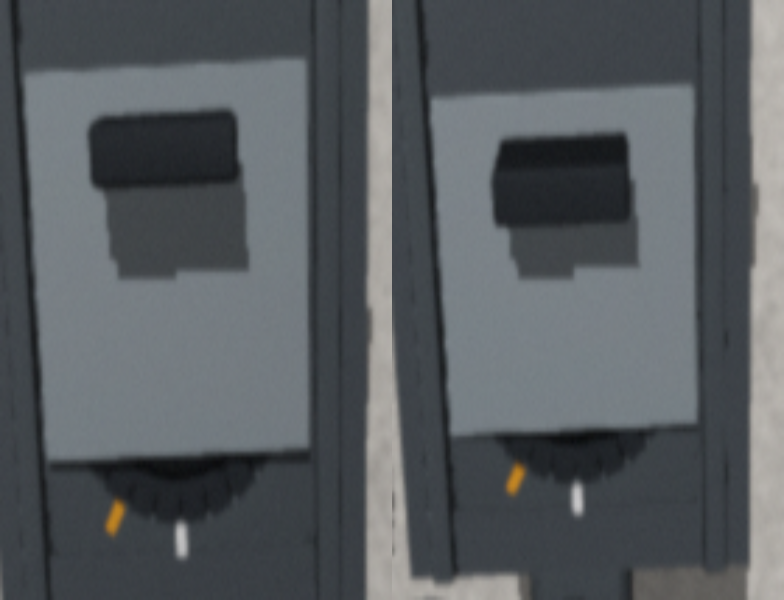

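The crop shows the hatch plate, the fin near its +y end, and the white and amber marks cleanly. The hatch may already be about 25 mm open, so I'll check against the deck corners and the fin.

Run:
```python
from h import *
K,_=info("wrist");T={k:np.load(f"w{k}.npy") for k in"AB"}
for uv in((182,90),(328,84),(207,335),(328,333)): print(onz(K,T['B'],uv,.17).round(4))
# fin top corners from crop: A crop scale 2.8,4 origin(200,100); B origin (200,190)
A=[(90,118),(237,110),(98,187),(239,180)];B=[(500,141),(627,133),(493,170),(629,166)]
fa=lambda p:(200+p[0]/2.8,100+p[1]/4); fb=lambda p:(200+(p[0]-392)/2.8,190+p[1]/4)
for p in A: print('A@.202',onz(K,T['A'],fa(p),.202).round(4))
for p in [(492,172),(629,166),(495,226),(629,220)]: print('B@.202',onz(K,T['B'],fb(p),.202).round(4))
for nm,p,q in(('fwdL',(98,187),(495,226)),('fwdR',(239,180),(629,220))):
    print(nm,[np.round(v,4) for v in tri(ray(K,T['A'],fa(p)),ray(K,T['B'],fb(q)))])
print(bot.get_state()['time_s'])
```

```text
[0.4413 0.2942 0.17  ]
[0.5696 0.2991 0.17  ]
[0.4499 0.0451 0.17  ]
[0.5795 0.0478 0.17  ]
A@.202 [0.4887 0.1729 0.202 ]
A@.202 [0.5316 0.1746 0.202 ]
A@.202 [0.4906 0.159  0.202 ]
A@.202 [0.5323 0.1604 0.202 ]
B@.202 [0.4885 0.1723 0.202 ]
B@.202 [0.5318 0.1737 0.202 ]
B@.202 [0.489  0.1595 0.202 ]
B@.202 [0.5319 0.161  0.202 ]
fwdL [array([0.4896, 0.1588, 0.2002]), array([0.0008, 0.0008])]
fwdR [array([0.5321, 0.1603, 0.2003]), array([0.0002, 0.0002])]
1.375
```

```bash
cat >> h.py <<'E'
from scipy.spatial.transform import Rotation as Ro
def todo(p=None,yaw=None):
    "rows units to reach TCP p with tool y at world angle yaw (mod pi)"
    s=bot.get_state();q=s['ee_rot'];R=Ro.from_quat([q[1],q[2],q[3],q[0]]).as_matrix()
    print('q',s['q'].round(3),'p',s['ee_pos'].round(4),'t',s['time_s'],'toolx',R[:,0].round(3),'tooly ang',np.arctan2(R[1,1],R[0,1]).round(4),'z',R[:,2].round(4),'w',s['gripper_width'],s['gripper_force'])
    if p is not None: print('shift',(R.T@(np.array(p)-s['ee_pos'])/.3).round(3))
    if yaw is not None:
        d=yaw-np.arctan2(R[1,1],R[0,1]); d=(d+np.pi/2)%np.pi-np.pi/2; print('turn z',(-d/(np.pi/2)).round(3))
E
python3 -c "
from h import *
todo([.5103,.1667,.24],np.pi/2+.037)"
```

```text
q [ 0.379  0.316  0.249  1.506 -0.     1.951] p [0.5247 0.2086 0.3176] t 1.375 toolx [ 0.001  1.    -0.001] tooly ang -0.0014 z [-0.0016 -0.0011 -1.    ] w 0.08553956171316299 0.0
shift [-0.139 -0.047  0.259]
turn z 0.976
```

```bash
python3 -m pendant '[[-0.139,-0.047,0,-0,0,-0.11,-1],[-0.139,-0.047,0,0,0,-0.22,-1],[-0.139,-0.047,0.05,0,0,-0.33,-1],[-0.139,-0.047,0.1,0,0,-0.44,-1],[-0.139,-0.047,0.1,0,0,-0.55,-1],[-0.139,-0.047,0.1,0,0,-0.66,-1],[-0.139,-0.047,0.1,0,0,-0.77,-1],[-0.139,-0.047,0.1,0,0,-0.88,-1],[-0.139,-0.047,0.1,0,0,-1,-1],[-0.139,-0.047,0.1,0,0,-1,-1],[-0.139,-0.047,0.1,0,0,-1,-1]]'
python3 -c "
from h import *
todo([.5103,.1667,.182],np.pi/2+.037)"
```

```text
time_s: 2.75
ee_pos: [0.5108, 0.1675, 0.2883]
ee_rot: [-0.0, 0.002, 1.0, -0.0]
force: [-0.6, 0.2, -0.5]
gripper_width: 0.0851
gripper_force: 0.0
q [ 0.317  0.262  0.098  1.406 -0.     0.321] p [0.5108 0.1675 0.2883] t 2.75 toolx [-1.     0.004  0.   ] tooly ang 1.567 z [-1.e-04 -1.e-04 -1.e+00] w 0.08506814383809226 0.0
shift [ 0.002 -0.003  0.354]
turn z -0.026
```

```bash
python3 -m pendant '[[0.002,-0.003,0.15,0,0,-0.026,-1],[0.002,-0.003,0.3,0,0,-0.026,-1],[0.002,-0.003,0.35,0,0,-0.026,-1],[0.002,-0.003,0.35,0,0,-0.026,-0.2],[0.002,-0.003,0.35,0,0,-0.026,1],[0.002,-0.003,0.35,0,0,-0.026,1],[0.002,-0.003,0.35,0,0,-0.026,1],[0.002,-0.003,0.35,0,0,-0.026,1],[0.002,-0.003,0.35,0,0,-0.026,1],[0.002,-0.003,0.35,0,0,-0.026,1]]' 30
python3 -c "
from h import *
todo([.5077,.2357,.183],np.pi/2+.037)"
```

```text
time_s: 4.0
ee_pos: [0.5102, 0.1674, 0.1833]
ee_rot: [-0.0, -0.02, 1.0, -0.0]
force: [-0.0, 0.9, -0.5]
gripper_width: 0.0004
gripper_force: 0.0
q [ 0.317  0.287 -0.139  1.144  0.     0.276] p [0.5102 0.1674 0.1833] t 4.0 toolx [-0.999 -0.041  0.   ] tooly ang 1.6116 z [-1.e-04 -0.e+00 -1.e+00] w 0.00036281422551313284 0.0
shift [-0.001  0.228  0.001]
turn z 0.002
```

Run:
```python
from h import *
a=bot.camera("side")[150:330,170:350];b=bot.camera("scene")[160:340,230:410]
cv2.imwrite("pics/chk.png",np.hstack([cv2.resize(x,(400,400),interpolation=3) for x in(a,b)]))
```

```text
(no output)
```

View pics/chk.png

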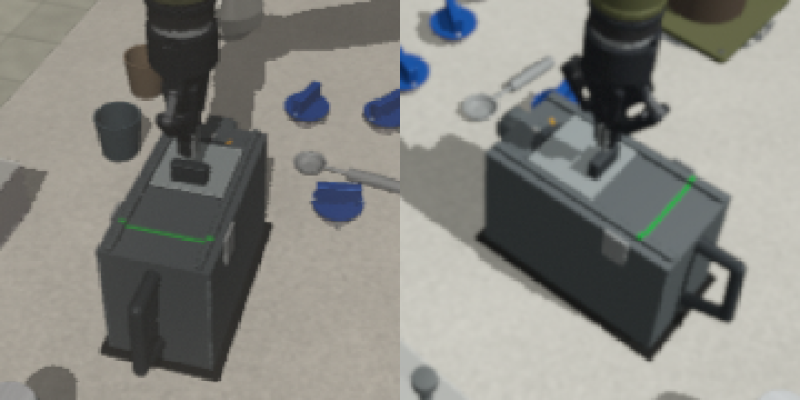

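The picture shows the fingers shut just on the -y side of the fin (fin at 190,170 in the left half, 603,163 in the right half), so the grasp missed. I'll work out where the fin really is.

Run:
```python
from h import *
s=bot.get_state()['ee_pos']
for n,off,uv in(("side",(170,150),(190,163)),("scene",(230,160),(601,157))):
    K,T=info(n); print(n,'tcp px',proj(K,T,s).round(1),'fin old px',proj(K,T,(.5103,.1667,.202)).round(1))
# fin top centre pixels from crop
P=[];
for n,off,uv in(("side",(170,150),(190,163)),("scene",(230,160),(203,155))):
    K,T=info(n); p=(off[0]+uv[0]*.45,off[1]+uv[1]*.45); print(n,p); P.append(ray(K,T,p))
print(tri(*P))
K,T=info("wrist"); im=bot.camera("wrist"); cv2.imwrite("pics/w2.png",im[:,:])
for n,o in(("side",(170,150)),("scene",(230,160))):
    K,T=info(n)
    for c,st,m in blobs(bot.camera(n),*GREEN,10): print(n,c)
```

```text
side tcp px [254.6 228.8] fin old px [254.4 223.1]
scene tcp px [320.6 233.6] fin old px [321.1 228.6]
side (255.5, 223.35000000000002)
scene (321.35, 229.75)
(array([0.50879694, 0.16607807, 0.198871  ]), [np.float64(0.001974156725983483), np.float64(0.0019741567259834412)])
side [245.02631579 255.07894737]
scene [349.40740741 254.01234568]
```

View pics/w2.png

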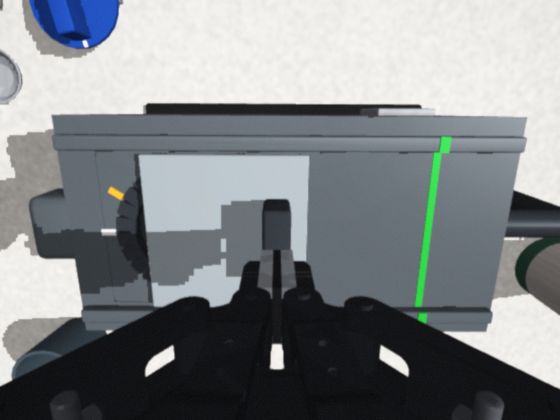

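The wrist picture shows the shut fingers at columns 265–290, with tips near row 250, overlapping the fin's top (fin 262–290, rows 200–260). They look to be above the fin rather than astride it. I'll check the TCP projection.

Run:
```python
from h import *
K,T=info("wrist"); s=bot.get_state(); p=s['ee_pos']; print(p,bot.pinch_z)
for z in(.183,.19,.196,.202,.21): print(z,proj(K,T,[p[0],p[1],z]).round(1))
for q in((.489,.166,.202),(.532,.166,.202),(.489,.166,.176),(.4896,.1588,.2),(.5103,.1667,.202)): print(q,proj(K,T,q).round(1))
```

```text
[0.51027806 0.16740926 0.18327316] 0.0187
0.183 [277.9 241.4]
0.19 [278.  246.3]
0.196 [278.1 250.7]
0.202 [278.2 255.4]
0.21 [278.3 262.3]
(0.489, 0.166, 0.202) [277.1 213.3]
(0.532, 0.166, 0.202) [273.5 295.4]
(0.489, 0.166, 0.176) [277.  199.9]
(0.4896, 0.1588, 0.2) [261.9 212.8]
(0.5103, 0.1667, 0.202) [276.7 255.4]
```

Tip height is in doubt, so I'll do a gentle touch test with the shut fingers.

```bash
python3 -m pendant '[[0,0,0.005,0,0,0,1],[0,0,0.01,0,0,0,1],[0,0,0.01,0,0,0,1]]'; python3 -m pendant '[[0,0,0.005,0,0,0,1],[0,0,0.01,0,0,0,1],[0,0,0.01,0,0,0,1]]'
```

```text
time_s: 4.62
ee_pos: [0.5101, 0.1674, 0.1801]
ee_rot: [-0.0, -0.02, 1.0, -0.0]
force: [-0.4, 0.6, 0.8]
gripper_width: 0.0001
gripper_force: 0.0
time_s: 5.0
ee_pos: [0.5102, 0.1674, 0.1771]
ee_rot: [-0.0, -0.02, 1.0, -0.0]
force: [-0.1, 0.6, 0.4]
gripper_width: -0.0
gripper_force: 0.0
```

```bash
python3 -m pendant '[[0,0,0.005,0,0,0,1],[0,0,0.01,0,0,0,1],[0,0,0.01,0,0,0,1]]'; python3 -m pendant '[[0,0,0.005,0,0,0,1],[0,0,0.01,0,0,0,1],[0,0,0.01,0,0,0,1]]';python3 - <<'E'
from h import *
s=bot.get_state();print(s['force'],s['ee_pos'],s['gripper_width'])
im=bot.camera("wrist");K,T=info("wrist"); cv2.imwrite("pics/w3.png",im)
a=cv2.resize(im[180:330,220:340],(480,600),interpolation=3)
b=cv2.resize(bot.camera("side")[185:260,223:288],(320,370),interpolation=3)
c=cv2.resize(bot.camera("scene")[195:242,290:355],(320,230),interpolation=3)
cv2.imwrite("pics/w3c.png",np.hstack([a,np.vstack([b,c])]))
E
```

```text
time_s: 5.38
ee_pos: [0.5101, 0.1673, 0.1741]
ee_rot: [-0.0, -0.02, 1.0, -0.0]
force: [-0.3, 0.6, 0.2]
gripper_width: -0.0004
gripper_force: 0.0
time_s: 5.75
ee_pos: [0.5102, 0.1674, 0.1711]
ee_rot: [-0.0, -0.02, 1.0, -0.0]
force: [0.3, -0.6, -0.1]
gripper_width: 0.0002
gripper_force: 0.0
[ 0.32314062 -0.62562389 -0.07797455] [0.51015937 0.16735969 0.17112204] 0.00019841116454084667
```

View pics/w3c.png

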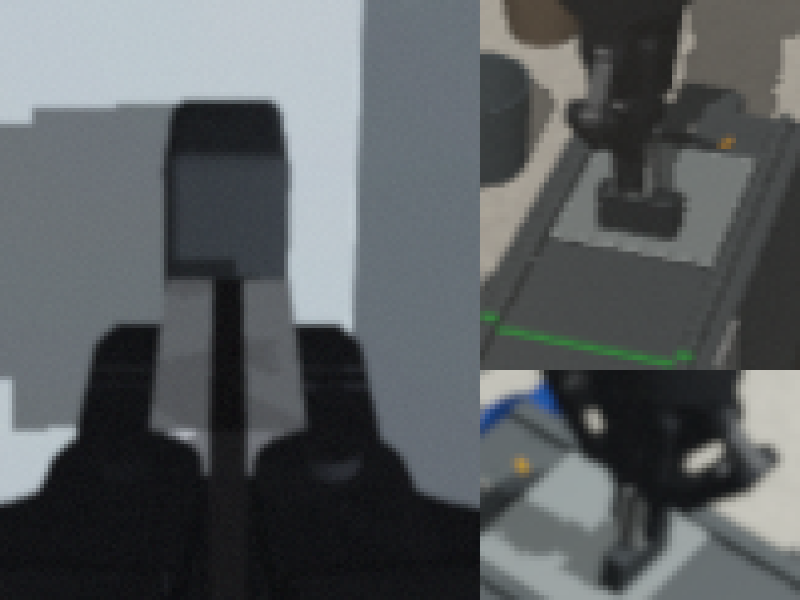

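The crop shows the shut pads' tips (160–300, row 275) still above the fin top (165–285, rows 155–275), with a dark gap between the pads and no contact at a nominal 0.171. So the real tips stand about 30 mm behind the nominal TCP. I'll keep feeling downward.

```bash
for i in 1 2; do python3 -m pendant '[[0,0,0.005,0,0,0,1],[0,0,0.007,0,0,0,1],[0,0,0.007,0,0,0,1]]' | egrep 'pos|force|width'; done
```

```text
ee_pos: [0.5103, 0.1674, 0.1692]
force: [0.3, 0.3, 0.1]
gripper_width: -0.0004
gripper_force: 0.0
ee_pos: [0.5105, 0.1675, 0.1689]
force: [-4.0, -0.5, 9.3]
gripper_width: -0.0
gripper_force: 4.9
```

Contact comes at a nominal z of 0.169, so the shut tips lie about 32 mm behind the TCP (fin top 0.201). I'll back off, open, go deeper and close.

```bash
python3 -m pendant '[[0,0,-0.1,0,0,0,-1],[0,0,-0.1,0,0,0,-1],[0,0,-0.1,0,0,0,-1],[0,0,-0.1,0,0,0,-1],[0,0,-0.1,0,0,0,-1],[0,0,-0.03,0,0,0,-1],[0,0,0.02,0,0,0,-1],[0,0,0.04,0,0,0,-1],[0,0,0.05,0,0,0,-1],[0,0,0.05,0,0,0,-1]]'
python3 -m pendant '[[0,0,0,0,0,0,0.3],[0,0,0,0,0,0,0.5],[0,0,0,0,0,0,1],[0,0,0,0,0,0,1],[0,0,0,0,0,0,1],[0,0,0,0,0,0,1]]' 30
python3 -c "
from h import *
todo([.5077,.2357,.151],np.pi/2+.037)"
```

```text
time_s: 7.9
ee_pos: [0.5105, 0.1675, 0.1523]
ee_rot: [0.0, -0.02, 1.0, 0.0]
force: [0.4, 0.7, -0.3]
gripper_width: 0.0857
gripper_force: 0.0
time_s: 8.65
ee_pos: [0.5103, 0.1674, 0.1523]
ee_rot: [0.0, -0.02, 1.0, 0.0]
force: [-1.6, -0.3, 2.9]
gripper_width: 0.0132
gripper_force: 34.9
q [ 0.317  0.304 -0.199  1.068 -0.     0.276] p [0.5103 0.1674 0.1523] t 8.65 toolx [-0.999 -0.041 -0.   ] tooly ang 1.6114 z [ 2.e-04  0.e+00 -1.e+00] w 0.013154800489204766 34.8636531829834
shift [-0.     0.228  0.004]
turn z 0.002
```

The fin is gripped. Now I'll slide it 69 mm.

```bash
python3 -m pendant '[[0,0.05,0,0,0,0,1],[0,0.1,0,0,0,0,1],[0,0.15,0,0,0,0,1],[0,0.2,0,0,0,0,1],[0,0.23,0,0,0,0,1],[0,0.23,0,0,0,0,1],[0,0.23,0,0,0,0,1],[0,0.23,0,0,0,0,1]]'
python3 - <<'E'
from h import *
todo()
K,T=info("wrist"); im=bot.camera("wrist"); cv2.imwrite("pics/w4.png",im)
c,s,m=max(blobs(im,*GREEN),key=lambda b:b[1][4]); print(c,s)
g=cv2.cvtColor(im,6)
ys,xs=np.where(m)
for r in range(s[1],s[1]+s[3],12):
    x=xs[ys==r]; row=im[r].max(1).astype(int)
    if len(x): print(r,x.min(),x.max(),row[x.min()-14:x.min()],row[x.max()+1:x.max()+8], onz(K,T,(x.mean(),r),.17).round(4))
E
```

```text
time_s: 9.65
ee_pos: [0.5079, 0.2365, 0.1524]
ee_rot: [0.0, -0.02, 1.0, 0.0]
force: [1.1, 0.9, 3.6]
gripper_width: 0.013
gripper_force: 35.1
q [ 4.360e-01  3.420e-01 -1.420e-01  1.086e+00  1.000e-03  3.950e-01] p [0.5079 0.2365 0.1524] t 9.65 toolx [-0.999 -0.041 -0.001] tooly ang 1.6114 z [ 7.e-04  9.e-04 -1.e+00] w 0.01303302114037865 35.05501449108124
[316.2921875 184.9796875] [310 140  14 121 640]
140 312 323 [85 85 87 86 87 87 84 87 87 86 85 85 82 96] [93 85 83 85 87 84 86] [0.452  0.2518 0.17  ]
152 311 323 [127 128 128 127 126 126 129 127 127 129 129 128 127 126] [130 128 129 128 128 129 129] [0.4573 0.2519 0.17  ]
164 316 319 [185 185 185 184 183 185 184 184 184 184 182 182 192 207] [139 124 124 122 124 122 126] [0.4628 0.2525 0.17  ]
176 316 319 [206 208 207 208 207 207 206 208 206 207 207 208 204 203] [123 120 122 122 123 122 122] [0.4683 0.2529 0.17  ]
188 315 318 [206 207 209 207 207 206 206 208 207 207 208 208 211 209] [139 119 121 121 121 121 119] [0.4739 0.2529 0.17  ]
200 315 318 [207 208 209 207 207 207 208 209 206 206 209 207 202 207] [121 118 119 120 120 120 119] [0.4796 0.2533 0.17  ]
212 314 317 [206 207 207 207 208 209 206 206 206 207 208 208 211 208] [136 121 120 119 117 117 121] [0.4855 0.2532 0.17  ]
224 314 317 [209 207 207 206 207 208 208 206 208 206 207 207 210 210] [122 118 119 118 117 119 118] [0.4914 0.2537 0.17  ]
236 314 316 [205 207 206 206 207 207 207 206 206 207 205 207 202 202] [141 118 117 120 118 119 117] [0.4975 0.2539 0.17  ]
248 313 316 [196 195 195 194 195 196 195 194 198 202 206 206 209 212] [124 119 117 118 118 119 117] [0.5037 0.2541 0.17  ]
260 313 315 [101 103 104 103 102 102 102 103 102 102 109 132 139 143] [100  80  84  84 100 112 116] [0.51   0.2543 0.17  ]
```

The hatch edge sits on the middle of the green line (edge at column 316, line 310–323). I'll release and go look at the cap.

```bash
python3 -m pendant '[[0,0,0,0,0,0,-1],[0,0,0,0,0,0,-1],[0,0,0,0,0,0,-1],[0,0,-0.1,0,0,0,-1],[0,0,-0.25,0,0,0,-1],[0,0,-0.4,0,0,0,-1],[0.1,-0.2,-0.4,0,0,0,-1],[0.2,-0.4,-0.4,0,0,0,-1],[0.3,-0.6,-0.4,0,0,0,-1],[0.33,-0.8,-0.4,0,0,0,-1],[0.33,-1,-0.4,0,0,0,-1],[0.33,-1,-0.4,0,0,0,-1]]'
python3 -m pendant '[[0,-0.2,0,0,0,0,-1],[0,-0.36,0,0,0,0,-1],[0,-0.36,0,0,0,0,-1],[0,-0.36,0,0,0,0,-1],[0,-0.36,0,0,0,0,-1]]'
cat > cap.py <<'E'
from h import *
import sys
k=sys.argv[1]
K,T=info("wrist"); np.save(f"w{k}.npy",T); im=bot.camera("wrist"); cv2.imwrite(f"pics/w{k}.png",im); todo()
for c,s,m in blobs(im,(105,120,20),(130,255,255),200): print(c.round(1),s,onz(K,T,c,.031).round(4))
E
python3 cap.py C
python3 -m pendant '[[0,-0.2,0,0,0,0,-1],[0,-0.2,0,0,0,0,-1],[0,-0.2,0,0,0,0,-1],[0,-0.2,0,0,0,0,-1]]'
python3 cap.py D
python3 - <<'E'
from h import *
ims=[cv2.imread(f"pics/w{k}.png") for k in "CD"]
cv2.imwrite("pics/CD.png",np.hstack([cv2.resize(i[80:340,130:430],(400,347)) for i in ims]))
E
```

```text
time_s: 11.2
ee_pos: [0.4201, -0.0707, 0.2721]
ee_rot: [-0.0, -0.017, 1.0, -0.0]
force: [-1.0, 0.5, 0.7]
gripper_width: 0.0853
gripper_force: 0.0
time_s: 11.82
ee_pos: [0.4252, -0.1739, 0.2721]
ee_rot: [-0.0, -0.022, 1.0, 0.0]
force: [-0.5, 0.4, 0.3]
gripper_width: 0.0853
gripper_force: 0.0
q [-0.389  0.125 -0.12   1.327  0.    -0.432] p [ 0.4253 -0.174   0.2722] t 11.875 toolx [-0.999 -0.043  0.   ] tooly ang 1.6139 z [-0.e+00  3.e-04 -1.e+00] w 0.08524623113693103 0.0
[184.8   9.5] [ 154    0   63   24 1097] [ 0.2561 -0.2801  0.031 ]
[221.4  82.7] [ 190   49   64   68 3410] [ 0.3286 -0.2408  0.031 ]
[418.9 119.2] [ 387   88   64   63 3133] [ 0.3587 -0.0115  0.031 ]
[239.1 191.5] [ 210  163   59   58 2646] [ 0.4537 -0.2189  0.031 ]
time_s: 12.38
ee_pos: [0.4276, -0.2341, 0.2722]
ee_rot: [-0.0, -0.021, 1.0, 0.0]
force: [-0.8, 0.1, 0.7]
gripper_width: 0.0854
gripper_force: 0.0
q [-0.501  0.174 -0.059  1.337  0.    -0.544] p [ 0.4276 -0.2342  0.2723] t 12.425 toolx [-0.999 -0.042 -0.   ] tooly ang 1.6132 z [ 0.e+00  2.e-04 -1.e+00] w 0.0855052752172965 0.0
[240.6   9.6] [ 210    0   63   25 1111] [ 0.256  -0.2804  0.031 ]
[274.8  83. ] [ 244   50   63   67 3360] [ 0.3287 -0.2407  0.031 ]
[470.6 119.4] [ 439   88   64   64 3184] [ 0.3588 -0.0115  0.031 ]
[288.4 191.7] [ 259  163   59   58 2642] [ 0.4538 -0.2188  0.031 ]
```

View pics/CD.png

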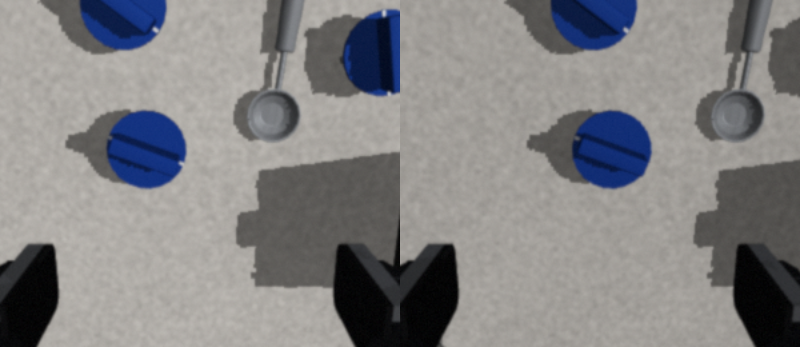

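The pair shows the target cap at (147,149) in the left view and (611,149) in the right, with its bar running about 15° down to the right. The nearest neighbour is about 0.13 m away and the spoon is clear. I'll measure the bar's line numerically.

Run:
```python
from h import *
K,_=info("wrist"); L={}
for k,c0 in(("C",(239,191)),("D",(288,191))):
    T=np.load(f"w{k}.npy"); im=cv2.imread(f"pics/w{k}.png")
    x0,y0=c0[0]-36,c0[1]-36; v=im[y0:y0+72,x0:x0+72,0]
    big=cv2.resize(v,None,fx=4,fy=4,interpolation=3)
    segs=cv2.createLineSegmentDetector().detect(big)[0].reshape(-1,4)
    for s in segs:
        l=np.hypot(s[2]-s[0],s[3]-s[1])
        if l>90:
            q=(s.reshape(2,2)-1.5)/4+[x0,y0]; w=[onz(K,T,p,.059) for p in q]; d=w[1]-w[0]
            a=np.degrees(np.arctan2(d[1],d[0]))%180
            print(k,q.round(1).tolist(),'ang',a.round(1),[x[:2].round(4).tolist() for x in w],'len',np.linalg.norm(d).round(4))
    for r in range(8,66,3): print(''.join('%4d'%t for t in v[r,6:66:3])) if k=="C" else 0
```

```text
157 146 121 104 103  92 103 149 124 124 121 122 124 150 167 167 173 171 175 173
  94  93  91  87  85  93 125 133 129 130 130 130 131 129 125 147 171 168 172 170
  92  90  87  91 118 130 131 129 129 129 129 129 130 132 129 130 129 166 171 170
  90  91  89 122 128 128 129 129 129 131 129 130 130 131 130 133 130 130 168 169
  90  92 118 128 128 131 128 128 128 129 131 130 130 132 131 131 130 129 137 168
  92  94 125 125 127 128 129 129 131 128 126 128 130 128 127 129 130 130 130 145
  90  83  69  74  79 106 122 128 128 131 128 130 130 129 128 128 130 131 128 136
  86  91 117  95  77  74  75  82 114 129 131 128 128 129 130 129 129 129 127 130
  86  75 128 129 129 113  90  77  73  78  92 117 128 130 127 128 132 130 128 129
  81 103 126 127 131 130 130 126 105  84  74  74  77  93 120 129 129 129 129 128
  80 117 124 126 126 129 129 129 132 129 127 104  84  74  72  81 105 123 129 130
  83  72  94 117 121 125 126 127 129 129 130 132 133 123  94  79  74  71  84 127
  85 117  97  85  68  94 118 125 128 128 128 130 130 132 132 131 120  89  85 131
  88 112 126 126  98  84  67  77 102 119 126 128 130 128 130 131 132 134 138 189
  88  95 126 125 128 125 123 100  85  73  74 109 124 127 128 129 130 131 124 152
  89  94 104 127 128 128 129 127 128 128  90  97 119 108 117 127 129 129 129 160
  90  92  92 115 127 126 127 128 129 129 128 129 127 129 129 119 110 124 163 168
 154 110  92  89 108 128 128 129 129 129 127 129 128 129 127 127 131 158 164 170
 169 167 157 152 132 125 130 130 127 129 129 129 128 126 128 143 160 164 165 167
 169 168 165 165 171 168 163 161 148 137 133 132 141 152 160 168 168 174 172 164
```

Run:
```python
from h import *
K,_=info("wrist"); R={}
for k,c0 in(("C",(239,191)),("D",(288,191))):
    T=np.load(f"w{k}.npy"); v=cv2.imread(f"pics/w{k}.png")[:,:,0].astype(float)
    U=[];Lo=[]
    for x in range(c0[0]-20,c0[0]+14):
        p=v[c0[1]-30:c0[1]+30,x]; yc=30+(x-c0[0])*.27-1; i=int(round(yc))
        j=i
        while p[j-1]>101 and j>1:j-=1
        if p[j-1]<101: U.append((x,c0[1]-30+j-1+(101-p[j-1])/(p[j]-p[j-1])))
        j=i
        while p[j+1]>101 and j<58:j+=1
        if j<50: Lo.append((x,c0[1]-30+j+(p[j]-101)/(p[j]-p[j+1])))
    for n,P in(("U",U),("L",Lo)):
        P=np.array(P); 
        for _ in range(3):
            f=np.polyfit(P[:,0],P[:,1],1); r=P[:,1]-np.polyval(f,P[:,0]); P=P[abs(r)<max(.5,2*np.median(abs(r)))]
        xs=[P[0,0],P[-1,0]]; w=[onz(K,T,(x,np.polyval(f,x)),.059) for x in xs]; d=w[1]-w[0]; nrm=np.array([-d[1],d[0]])/np.hypot(d[0],d[1])
        print(k,n,len(P),f.round(3),'ang',np.degrees(np.arctan2(d[1],d[0])).round(2),w[0].round(4),w[1].round(4),'offset',(nrm@w[0][:2]).round(4)); R[k+n]=(nrm,nrm@w[0][:2])
    for h in(.025,.031,.04): pass
c=np.array([.4537,-.2189])
for a in R: print(a,'dist of cap centre to edge',(R[a][1]-R[a][0]@c).round(4))
```

```text
<stdin>:10: RuntimeWarning: divide by zero encountered in scalar divide
<stdin>:13: RuntimeWarning: divide by zero encountered in scalar divide
Traceback (most recent call last):
TypeError: expected non-empty vector for x
```

Run:
```python
from h import *
K,_=info("wrist"); E={}
c=np.array([.4537,-.2189])
for k,c0 in(("C",(239,191)),("D",(288,191))):
    T=np.load(f"w{k}.npy"); v=cv2.imread(f"pics/w{k}.png")[:,:,0].astype(float)
    for n,sg in(("U",-1),("L",1)):
        P=[]
        for x in range(c0[0]-18,c0[0]+14):
            i=c0[1]+int(round(6.5+.3*(x-c0[0]))); 
            if v[i,x]<115: continue
            for j in range(i,i+sg*14,sg):
                if v[j+sg,x]<101<=v[j,x]: P.append((x,j+sg*(v[j,x]-101)/(v[j,x]-v[j+sg,x]))); break
        P=np.array(P)
        for _ in range(3):
            f=np.polyfit(P[:,0],P[:,1],1); r=abs(P[:,1]-np.polyval(f,P[:,0])); P=P[r<max(.6,2.5*np.median(r))]
        xs=[P[0,0],P[-1,0]]; w=[onz(K,T,(x,np.polyval(f,x)),.059) for x in xs]; d=w[1]-w[0]; nr=np.array([-d[1],d[0]])/np.hypot(d[0],d[1])
        print(k,n,len(P),f.round(3),'ang',np.degrees(np.arctan2(d[1],d[0])).round(2),w[0].round(4),w[1].round(4),'edge-centre',(nr@(w[0][:2]-c)).round(4))
# height check: white notch / flange extreme rows triangulation
pts={}
for k in"CD":
    im=cv2.imread(f"pics/w{k}.png"); pts[k]=[b for b in blobs(im,(105,120,20),(130,255,255),200) if 150<b[0][1]<230][0]
T={k:np.load(f"w{k}.npy") for k in"CD"}
for nm,fn in(("left",lambda s:(s[0],s[1]+s[3]/2)),("right",lambda s:(s[0]+s[2]-1,s[1]+s[3]/2)),("cen",None)):
    q={k:(pts[k][0] if fn is None else fn(pts[k][1])) for k in"CD"}
    print(nm,tri(*[ray(K,T[k],q[k]) for k in"CD"])[0].round(4))
for k in"CD":
    ys,xs=np.where(pts[k][2]); h=cv2.convexHull(np.c_[xs,ys].astype(np.int32)); w=np.array([onz(K,T[k],p[0],.031)[:2] for p in h],np.float32); print(cv2.minEnclosingCircle((w*1000).astype(np.float32)))
```

```text
C U 32 [  0.359 106.184] ang 72.11 [ 0.4411 -0.2369  0.059 ] [ 0.4526 -0.2013  0.059 ] edge-centre 0.0065
C L 24 [  0.366 116.796] ang 71.55 [ 0.4554 -0.2368  0.059 ] [ 0.4642 -0.2102  0.059 ] edge-centre -0.0073
D U 29 [ 0.363 86.424] ang 72.1 [ 0.4402 -0.2414  0.059 ] [ 0.4518 -0.2053  0.059 ] edge-centre 0.006
D L 29 [ 0.375 94.668] ang 71.34 [ 0.4534 -0.2409  0.059 ] [ 0.4657 -0.2045  0.059 ] edge-centre -0.0068
left [ 0.4561 -0.2548  0.0296]
right [ 0.453  -0.1835  0.03  ]
cen [ 0.4536 -0.2188  0.0316]
((454.61798095703125, -218.80252075195312), 36.42169189453125)
((454.7089538574219, -218.84521484375), 36.505653381347656)
```

The cap is at (0.4543, -0.2189) with the bar at 71.8°. The flange height triangulates to about 0.030, which agrees with the text. Now I'll go above it.

```bash
python3 -m pendant '[[0,0,0,0,0,0.11,-1],[-0.04,0.02,0,0,0,0.22,-1],[-0.08,0.04,0.1,0,0,0.33,-1],[-0.08,0.04,0.2,0,0,0.44,-1],[-0.08,0.04,0.3,0,0,0.55,-1],[-0.08,0.04,0.3,0,0,0.66,-1],[-0.08,0.04,0.3,0,0,0.77,-1],[-0.08,0.04,0.4,0,0,0.88,-1],[-0.08,0.04,0.5,0,0,1,-1],[-0.08,0.04,0.5,0,0,1,-1],[-0.08,0.04,0.5,0,0,1,-1]]'
python3 -c "
from h import *
todo([.4543,-.2189,.06],np.radians(-18.2))"
```

```text
time_s: 13.8
ee_pos: [0.4518, -0.2222, 0.1231]
ee_rot: [0.001, 0.691, 0.723, 0.0]
force: [0.4, -1.0, 0.0]
gripper_width: 0.0855
gripper_force: 0.0
q [-0.457  0.268 -0.332  0.97   0.     1.07 ] p [ 0.4518 -0.2222  0.1231] t 13.8 toolx [-0.044  0.999 -0.001] tooly ang 0.0441 z [ 1.1e-03 -5.0e-04 -1.0e+00] w 0.08549653201137977 0.0
shift [0.011 0.009 0.21 ]
turn z 0.23
```

```bash
python3 -m pendant '[[0.011,0.009,0.1,0,0,0.115,-1],[0.011,0.009,0.2,0,0,0.23,-1],[0.011,0.009,0.2,0,0,0.23,-1],[0.011,0.009,0.2,0,0,0.23,-1]]' 
python3 -c "
from h import *
todo([.4543,-.2189,.007],np.radians(-18.2))"
```

```text
time_s: 14.3
ee_pos: [0.455, -0.2195, 0.0638]
ee_rot: [0.001, 0.81, 0.587, 0.001]
force: [0.9, -0.6, 0.6]
gripper_width: 0.0855
gripper_force: 0.0
q [-0.449  0.323 -0.425  0.82   0.     1.438] p [ 0.455  -0.2195  0.0638] t 14.3 toolx [ 0.312  0.95  -0.   ] tooly ang -0.3171 z [ 0.0024 -0.0011 -1.    ] w 0.08551681052215747 0.0
shift [ 0.001 -0.003  0.189]
turn z 0.0
```

```bash
python3 -m pendant '[[0.001,-0.003,0.07,0,0,0,-1],[0.001,-0.003,0.14,0,0,0,-1],[0.001,-0.003,0.19,0,0,0,-1],[0.001,-0.003,0.19,0,0,0,-1],[0.001,-0.003,0.19,0,0,0,0.3],[0.001,-0.003,0.19,0,0,0,0.5],[0.001,-0.003,0.19,0,0,0,1],[0.001,-0.003,0.19,0,0,0,1],[0.001,-0.003,0.19,0,0,0,1],[0.001,-0.003,0.19,0,0,0,1]]' 60
python3 -c "
from h import *
todo()"
```

```text
time_s: 15.55
ee_pos: [0.4533, -0.2185, 0.0054]
ee_rot: [0.0, 0.811, 0.585, 0.0]
force: [0.2, -0.2, 3.2]
gripper_width: 0.0136
gripper_force: 61.1
q [-0.449  0.388 -0.508  0.674 -0.     1.442] p [ 0.4533 -0.2185  0.0054] t 15.55 toolx [ 0.315  0.949 -0.   ] tooly ang -0.3204 z [ 6.e-04 -3.e-04 -1.e+00] w 0.01357759510774301 61.1012327671051
```

The cap is gripped (61 N). I'll lift, carry it towards the port, and stop short to measure the uncovered marks.

```bash
python3 -m pendant '[[0,0,-0.1,0,0,0,1],[0,0,-0.25,0,0,0,1],[0,0,-0.4,0,0,0,1],[0,0,-0.6,0,0,0,1],[0.1,-0.01,-0.75,0,0,-0.1,1],[0.25,-0.03,-0.85,0,0,-0.2,1],[0.42,-0.05,-0.85,0,0,-0.227,1],[0.6,-0.07,-0.85,0,0,-0.227,1],[0.77,-0.08,-0.85,0,0,-0.227,1],[0.895,-0.091,-0.85,0,0,-0.227,1],[0.895,-0.091,-0.85,0,0,-0.227,1],[0.895,-0.091,-0.85,0,0,-0.227,1]]'
python3 -m pendant '[[0,0,0,0,0,0,1],[0,0,0,0,0,0,1]]' >/dev/null
python3 - <<'E'
from h import *
todo([.512,.112,.26],.037)
K,T=info("wrist"); np.save("wE.npy",T); im=bot.camera("wrist"); cv2.imwrite("pics/wE.png",im)
exp=lambda x,y,z=.17: proj(K,T,np.array([.5105-.0368*y+x,.1622+y+.0368*x,z])).round(1)
print('exp port',exp(0,-.05),'w-',exp(0,-.0925),'w+',exp(0,-.0075))
w=cv2.inRange(im,(140,140,140),(255,255,255)); n,l,st,ce=cv2.connectedComponentsWithStats(w)
for i in range(1,n):
    if 6<st[i,4]<150 and abs(ce[i][0]-exp(0,-.05)[0])<60: print('white',st[i],ce[i].round(1),onz(K,T,ce[i],.17).round(4))
for nm,lo,hi in(("amber",(8,150,120),(25,255,255)),("red",(0,150,80),(6,255,255))):
    for c,s,m in blobs(im,lo,hi,5): print(nm,c.round(1),s,onz(K,T,c,.17).round(4))
E
```

```text
time_s: 17.05
ee_pos: [0.5111, 0.0448, 0.2596]
ee_rot: [-0.0, 0.694, 0.72, -0.001]
force: [-0.1, 0.3, -0.6]
gripper_width: 0.0136
gripper_force: 60.4
q [ 0.086  0.221 -0.03   1.32  -0.     1.622] p [0.5114 0.0441 0.2601] t 17.3 toolx [-0.035  0.999 -0.   ] tooly ang 0.0345 z [-1.e-04 -1.e-04 -1.e+00] w 0.013948125964715005 60.44594407081604
shift [0.226 0.01  0.   ]
turn z -0.002
exp port [280.5 110.4] w- [280.5 167.9] w+ [280.6  47.6]
white [277  40   6  13  74] [279.6  46.3] [0.51   0.1555 0.17  ]
white [277 161   6  12  68] [279.5 166.8] [0.5131 0.0705 0.17  ]
white [274 184   7  12  83] [277.  189.6] [0.5118 0.0526 0.17  ]
white [247 287   5   8  28] [249.2 289.9] [ 0.4914 -0.0351  0.17  ]
white [302 287   9  10  44] [304.5 290.3] [ 0.5382 -0.0338  0.17  ]
amber [312.   56.6] [308  51   9  12  61] [0.5332 0.1496 0.17  ]
amber [234.4  97.1] [233  96   4   3  11] [0.4784 0.1204 0.17  ]
amber [323.  121.2] [319 120   8   4  23] [0.5441 0.1056 0.17  ]
amber [249.4 158.1] [246 153   8  11  50] [0.49   0.0764 0.17  ]
red [332.8  83.6] [328  80  11   8  44] [0.5493 0.1321 0.17  ]
red [228. 134.] [223 131  10   7  40] [0.4737 0.0938 0.17  ]
```

Run:
```python
from h import *
K,_=info("wrist");T=np.load("wE.npy"); im=cv2.imread("pics/wE.png"); s=bot.get_state(); p=s['ee_pos']; zf=p[2]+.0256
print('tick',(onz(K,T,(277,189.6),zf)-p).round(4))
b=max(blobs(im,(105,120,20),(130,255,255),200),key=lambda b:b[1][4] if abs(b[0][0]-277)<40 else 0)
print(b[0],b[1]); ys,xs=np.where(b[2]); h=cv2.convexHull(np.c_[xs,ys].astype(np.int32))[:,0]
w=np.array([(onz(K,T,q,zf)-p)[:2] for q in h if q[1]<b[1][1]+b[1][3]*.5])
A=np.c_[2*w,np.ones(len(w))]; c=np.linalg.lstsq(A,(w**2).sum(1),rcond=None)[0]; print('circle',c[:2].round(4),np.sqrt(c[2]+c[0]**2+c[1]**2).round(4))
todo([.5116,.1130,.215],.0365)
```

```text
tick [-0.0006  0.0337  0.0256]
[276.87134134 250.70190215] [  199   182   156   174 14247]
circle [0.0005 0.0011] 0.036
q [ 0.086  0.221 -0.029  1.32  -0.     1.622] p [0.5115 0.0442 0.2602] t 17.35 toolx [-0.035  0.999 -0.   ] tooly ang 0.0346 z [ 1.e-04 -1.e-04 -1.e+00] w 0.013590481544368167 60.44575810432434
shift [0.229 0.008 0.151]
turn z -0.001
```

The port measures (0.5116, 0.1130), and the white, amber and red mark pairs agree. Cap and tool are aligned. Moving over the port and descending.

```bash
python3 -m pendant '[[0.1,0.008,0,0,0,0,1],[0.229,0.008,0,0,0,0,1],[0.229,0.008,0.05,0,0,0,1],[0.229,0.008,0.15,0,0,0,1],[0.229,0.008,0.22,0,0,0,1],[0.229,0.008,0.24,0,0,0,1],[0.229,0.008,0.24,0,0,0,1],[0.229,0.008,0.24,0,0,0,1]]'
python3 -c "
from h import *
todo([.5116,.1130,.1494],.0365)"
```

```text
time_s: 18.35
ee_pos: [0.5124, 0.1138, 0.1892]
ee_rot: [0.001, 0.694, 0.72, 0.001]
force: [0.5, -0.4, 0.1]
gripper_width: 0.0134
gripper_force: 60.5
q [ 0.219  0.262 -0.159  1.147 -0.     1.754] p [0.5124 0.1138 0.1892] t 18.35 toolx [-0.036  0.999  0.   ] tooly ang 0.0358 z [ 1.9e-03  4.0e-04 -1.0e+00] w 0.013414699621705831 60.45474886894226
shift [-0.003 -0.003  0.133]
turn z -0.0
```

```bash
python3 -m pendant '[[-0.002,-0.002,0.02,0,0,0,1],[-0.002,-0.002,0.04,0,0,0,1],[-0.002,-0.002,0.06,0,0,0,1],[-0.002,-0.002,0.08,0,0,0,1],[-0.002,-0.002,0.08,0,0,0,1]]'
python3 -m pendant '[[0,0,0.015,0,0,0,1],[0,0,0.03,0,0,0,1],[0,0,0.03,0,0,0,1]]'
python3 -c "
from h import *
todo([.5116,.1130,.1494],.0365)"
```

```text
time_s: 18.98
ee_pos: [0.5104, 0.1131, 0.1634]
ee_rot: [-0.0, 0.694, 0.72, -0.001]
force: [0.2, 0.1, -1.4]
gripper_width: 0.0133
gripper_force: 60.5
time_s: 19.35
ee_pos: [0.5106, 0.1131, 0.1546]
ee_rot: [-0.0, 0.694, 0.72, -0.0]
force: [-0.5, -0.4, -1.1]
gripper_width: 0.0135
gripper_force: 60.5
q [ 0.218  0.28  -0.227  1.065 -0.     1.753] p [0.5106 0.1131 0.1546] t 19.35 toolx [-0.036  0.999 -0.   ] tooly ang 0.0362 z [-9.e-04 -2.e-04 -1.e+00] w 0.013531750413108938 60.455228090286255
shift [-0.     0.003  0.017]
turn z -0.0
```

```bash
python3 -m pendant '[[0,0.002,0.007,0,0,0,1],[0,0.002,0.014,0,0,0,1],[0,0.002,0.014,0,0,0,1]]'
python3 -m pendant '[[0,0,0.003,0,0,0,1],[0,0,0.005,0,0,0,1],[0,0,0.005,0,0,0,1]]'
```

```text
time_s: 19.73
ee_pos: [0.5114, 0.1132, 0.1507]
ee_rot: [-0.0, 0.694, 0.72, -0.0]
force: [0.2, -0.5, -1.4]
gripper_width: 0.0134
gripper_force: 60.5
time_s: 20.1
ee_pos: [0.5116, 0.1132, 0.1495]
ee_rot: [0.0, 0.694, 0.72, 0.0]
force: [0.9, -0.1, -0.7]
gripper_width: 0.0135
gripper_force: 60.5
```

```bash
python3 -m pendant '[[0,0,0.003,0,0,0,1],[0,0,0.005,0,0,0,1],[0,0,0.005,0,0,0,1]]'
python3 -m pendant '[[0,0,0.003,0,0,0,1],[0,0,0.005,0,0,0,1],[0,0,0.005,0,0,0,1]]'
```

```text
time_s: 20.48
ee_pos: [0.5117, 0.1132, 0.1494]
ee_rot: [0.0, 0.694, 0.72, 0.001]
force: [-1.9, 0.1, 7.8]
gripper_width: 0.0139
gripper_force: 61.7
time_s: 20.85
ee_pos: [0.5119, 0.1132, 0.1493]
ee_rot: [0.001, 0.694, 0.72, 0.001]
force: [-4.3, -0.8, 16.3]
gripper_width: 0.014
gripper_force: 63.0
```

Home: contact comes at a TCP height of 0.1494, as predicted. Now the clockwise turn by 0.57 rad, easing the push.

```bash
python3 -m pendant '[[0,0,-0.004,0,0,0.05,1],[0,0,-0.004,0,0,0.1,1],[0,0,-0.004,0,0,0.15,1],[0,0,-0.004,0,0,0.2,1],[0,0,-0.004,0,0,0.25,1],[0,0,-0.004,0,0,0.3,1],[0,0,-0.004,0,0,0.34,1],[0,0,-0.004,0,0,0.363,1],[0,0,-0.004,0,0,0.363,1],[0,0,-0.004,0,0,0.363,1],[0,0,-0.004,0,0,0.363,1]]'
cat > chk.py <<'E'
from h import *
todo([.5116,.1132,.1494],.0365-.57); print(bot.get_state()['wrist_torque'])
K,T=info("wrist"); im=bot.camera("wrist"); cv2.imwrite("pics/wF.png",im); p=bot.get_state()['ee_pos']
w=cv2.inRange(im,(140,140,140),(255,255,255)); n,l,st,ce=cv2.connectedComponentsWithStats(w)
for i in range(1,n):
    if 6<st[i,4]<150 and abs(ce[i][0]-277)<90: 
        q=onz(K,T,ce[i],.175); d=(q-p)[:2]; print('white',st[i],ce[i].round(1),q.round(4),np.hypot(*d).round(4),'ang from jug y cw',(np.pi/2+.0365-np.arctan2(d[1],d[0])).round(3))
E
python3 chk.py
```

```text
time_s: 22.22
ee_pos: [0.5119, 0.1129, 0.1494]
ee_rot: [0.001, 0.869, 0.496, 0.001]
force: [-2.6, -2.1, 9.5]
gripper_width: 0.0138
gripper_force: 62.0
q [ 2.180e-01  2.830e-01 -2.370e-01  1.049e+00 -1.000e-03  2.322e+00] p [0.5119 0.1129 0.1494] t 22.225 toolx [0.509 0.861 0.001] tooly ang -0.534 z [ 1.9e-03 -4.0e-04 -1.0e+00] w 0.01378382090507116 61.97453856468201
shift [ 0.    -0.002 -0.   ]
turn z -0.0
[-0.28718104  0.78070829  0.15414154]
white [273 184   8  13  97] [276.5 189.8] [0.5299 0.1417 0.175 ] 0.034 ang from jug y cw 0.592
white [248 287   4   4  12] [249.7 288.3] [0.4944 0.1068 0.175 ] 0.0186 ang from jug y cw 4.418
white [302 287   9  11  46] [304.5 290.4] [0.5164 0.0925 0.175 ] 0.0208 ang from jug y cw 2.964
```

The cap is at about 0.58 rad with the spring torque felt. A quick numeric check that the hatch stayed put, then hand in.

Run:
```python
from h import *
for n in("side","scene"):
    K,T=info(n); im=bot.camera(n)
    ey=np.array([-.0367,.9993]); port=np.array([.5116,.113])
    at=lambda t,x,z=.176: proj(K,T,[*(port+ey*t+np.array([.9993,.0367])*x),z])
    for x in(-.034,.034):
        print(n,x,[(int(t*1000),int(im[tuple(np.round(at(t,x)[::-1]).astype(int))].max())) for t in np.arange(.03,.16,.005)])
```

```text
side -0.034 [(30, 60), (34, 70), (39, 75), (44, 74), (49, 87), (54, 120), (59, 119), (64, 118), (69, 120), (74, 119), (79, 119), (84, 118), (89, 120), (94, 119), (99, 119), (104, 119), (109, 118), (114, 119), (119, 119), (124, 119), (129, 118), (134, 119), (139, 121), (144, 109), (149, 75), (154, 74)]
side 0.034 [(30, 75), (34, 74), (39, 76), (44, 73), (49, 110), (54, 120), (59, 120), (64, 119), (69, 120), (74, 120), (79, 120), (84, 118), (89, 116), (94, 106), (99, 93), (104, 108), (109, 120), (114, 119), (119, 120), (124, 120), (129, 120), (134, 121), (139, 118), (144, 124), (149, 84), (154, 77)]
scene -0.034 [(30, 111), (34, 112), (39, 112), (44, 111), (49, 135), (54, 163), (59, 166), (64, 166), (69, 166), (74, 166), (79, 167), (84, 167), (89, 167), (94, 167), (99, 167), (104, 164), (109, 80), (114, 80), (119, 79), (124, 147), (129, 167), (134, 169), (139, 171), (144, 128), (149, 116), (154, 116)]
scene 0.034 [(30, 100), (34, 110), (39, 111), (44, 110), (49, 135), (54, 166), (59, 166), (64, 166), (69, 167), (74, 167), (79, 167), (84, 168), (89, 168), (94, 168), (99, 168), (104, 169), (109, 169), (114, 168), (119, 169), (124, 169), (129, 170), (134, 170), (139, 170), (144, 148), (149, 117), (154, 117)]
```

```bash
python3 -c "
from workcell import bot
print(bot.sign_off())"
```

```text
the job is handed in; nothing more can be done
None
```

I handed the job in at about 22 s; no verdict came back. By my own measurements the hatch is at about 0.096 m, level with the green line, and the cap is fully home. It is held at the amber marks, about 0.58 rad clockwise of white, with a 62 N grip.

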